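# Knock down the holdfast on a painting panel

### The arm

A 6-joint arm with a two-finger parallel gripper is mounted at the origin on a cart in front of the work surface, level with it; the furniture and walls round the work are solid. World frame = base frame: x ahead of the robot, y to its left, z up, the work surface at z = 0. Lengths are in m, angles in rad, forces in N, time in s.
With the tool pointing down it reaches from about 0.3 to 0.775 m from the base axis. Payload 14.6 kg.
Tool frame: the origin (TCP) lies midway between the tips of the shut fingers; the grasp point (between the pads) lies 19 mm behind it (ctrl.pinch_z is the z of the grasp point in the tool frame, in m); z points along the fingers, y is the line along which they close (so a half turn about z gives the same grasp; the last joint's range is limited). The gripper opens to 94 mm and grips with 3 to 60 N. Pads are 16 mm wide; open, the fingers measure 119 mm over their backs; the gripper's body (75 mm by 177 mm) begins 78 mm behind the grasp point.
Start: joints at [-1.208, 0.3, 1.521, -0, 1.321, -0.067], TCP at [0.229, -0.5, 0.205] pointing down, gripper open.
Joint ranges: [-3.03, 3.03], [-0.79, 2.21], [0.23, 2.52], [-1.04, 4.18], [0, 3.07], [-2.55, 2.55]. Speed limits (rad/s): [2.22, 2.22, 2.57, 3.14, 3.14, 3.14].

### API

Orientations are given as [roll, pitch, yaw] about the fixed x, y, z axes, in that order (R = Rz(yaw) Ry(pitch) Rx(roll)).
In Python, from workcell import ctrl gives the robot as it stands. The module is installed in compiled form; this text tells all that it offers. Calls block until the motion is done:
- ctrl.reach(position, orientation): joint-space move of the TCP to a pose.
- ctrl.move_straight(position, rot=None, speed=0.15, threshold=None): straight line of the TCP; rot=None keeps the orientation; speed is the mean speed in m/s. With threshold (N) it stops when the force on the tool has changed by that much, and returns True; else False.
- ctrl.move_j(angles): joint-space move.
- ctrl.gripper_to(opening, newtons=None): finger opening in m; newtons is the grip in N (None keeps the last); returns when the fingers have stopped.
- ctrl.wait(seconds).
- ctrl.inverse_kinematics(position, orientation): joint angles nearest the present ones, or None.
- ctrl.read_camera(name): name is "scene" or "top" or "wrist"; returns a dict with "frame" (400x640x3 uint8, red, green, blue), "intrinsics" (3x3 intrinsics, pixels), "R" (3x3) and "t" (3): a world point X has camera coordinates R X + t; the wrist camera has in their place "T_tool_cam" (4x4, takes a point from camera to tool coordinates, whose origin is the TCP and whose axes are the flange's). Camera axes: x right, y down, z forward; pixel columns grow to the right and rows downward; lengths in m; the calibration is good to about 2 mm. A picture is of the moment at which its call begins: read the wrist's pose just before it. There is no depth.
A pose or a line that the arm cannot do raises ctrl.PlanningError and nothing moves.
- ctrl.sign_off(): hands the job in; it is judged then, once.
Trained networks look in the newest picture that a camera, given by its name, has taken for a name from the list of things; names that differ only in an ending like _2 or _b are one class to them, and where a whole thing is asked for, a point or a joint stands for the part that bears it (a point fixed in the world has none). Each returns a list of dicts, best first, with "confidence" (0 to 1); they miss things now and then, are a little off and sometimes report something else, mostly with a low value. They report only what shows in the picture. A call takes as long as a camera call.
- ctrl.trace(camera, query): "pixels" (400x640 bool, what is visible of it) and "box" ([centre column, centre row, width, height] in pixels, round what is visible of it).
- ctrl.landmark_of(camera, query): "centre" ([column, row] in pixels: a listed point, or the origin of a listed thing).
Readings, each from a call of its own:
- ctrl.read_time(): time.
- ctrl.read_q(): joint angles.
- ctrl.read_joint_velocities(): joint speeds.
- ctrl.read_effort(): joint torques, N m.
- ctrl.read_eef_pos(): TCP position.
- ctrl.read_tool_rot(): TCP orientation.
- ctrl.read_force(): force on the tool from outside, world axes, zero at the start.
- ctrl.read_wrist_torque(): the same for the moment, N m.
- ctrl.read_grip_width(): finger opening in m.
- ctrl.read_grasp_force(): force on a finger pad.
Only numpy, scipy, OpenCV 4.12 (cv2) and the standard library are available. Lean on these libraries where they do the work, as an engineer would, in place of code of your own. Each camera call takes 0.05 s, during which the arm holds its last target. There are 200 camera calls.

### The job

Get the white painting panel held for sanding: slide it fully home against both round bench dogs on the clamping board, then tap the holdfast down with the mallet - never with the gripper itself - in light blows, at least two, until you feel that its pad grips the panel firmly; too hard a blow would bruise the white face. Then put the mallet back down on the bench beside the board and leave the pencil and the pot where they are.

Things in the scene. Friction and masses are not known exactly. Their poses are not given: they have to be found in the camera images.
- board: Plywood clamping board, 300 (x) x 400 (y) x 36 mm, fixed on the bench, with 20 mm holes. Origin at the centre of its underside, x away from the robot at zero yaw, y to the left; its top is at z = 36 mm. Two fixed steel bench dogs, round posts 19 mm thick and 22 mm high with a 25 mm flange at the foot, stand on it at board x = 94.5 mm, y = 0 and 120 mm.
- panel: Painting panel with a white top face, 130 (x) x 180 (y) x 18 mm, 0.25 to 0.5 kg, loose, lying flat on the board 15 to 40 mm short of the dogs and already under the holdfast's pad. Origin at the centre of its underside, axes along its edges. Fully home its origin is at board x = 17 mm; its place along y (about 60 mm) does not matter.
- holdfast: Dark steel holdfast, one-piece in looks: 17 mm stem, round domed striking head (36 mm across) on top, and from it a curved arm along +y to a 34 x 40 mm cork-soled pad, 95 mm from the stem. Origin: centre of its fixed collar (32 mm across, 3 mm high) on the board's top at board x = 20, y = -75 mm; axes parallel to the board's. How it slides and leans is not reported.
- mallet: Mallet, 0.4 to 0.65 kg, standing on one face on the bench to the right of the board. Round wooden head 60 mm across, 76 mm tall, flat 53 mm faces at both ends; a rubber-sleeved handle, 24 mm square, runs level from it. Origin at the centre of the lower face, z up; the handle runs along -x to 180 mm from the head's axis, its centre line 38 mm above the lower face.
- mallet_grip (a point): Point on the centre line of the mallet's handle, 64 mm from the head's axis and 38 mm above its lower face: a good place to hold it, across the handle.
- pencil: Bystander: pencil 172 mm long lying on the near right part of the board. Origin at its underside's centre.
- paint_pot: Bystander: small black pot, 62 mm across, 36 mm high, on the far right corner of the board. Origin at its underside's centre.
- home_line (a point): Point on the board's top midway between the two dogs, on the line of their near sides (board x = 82 mm, y = 60 mm): the panel is home when its far long edge lies on this line, square to the board.
- head_place (a point): Fixed point 100 mm above the holdfast's collar: the highest place its striking head can have. At the start the head's top is 0 to 10 mm lower, and up to 18 mm toward -y, as the stem leans by up to 10 degrees in its loose hole (and keeps this lean). The stem goes down by up to 36 mm in all against a dry friction of about 14 N and stays where it is left.
- pad_place (a point): Fixed point where the pad will meet the panel's top, 95 mm along +y from the stem. At the start the pad hangs 4 to 30 mm above it, depending on the lean. The arm is springy: once the pad is down, each mm of stroke adds about 9 N to the push needed. Over 6 N left on the pad is a firm grip (the stem can keep about 18 N); over 45 N at any time bruises the panel.

How it is judged:
On the way, in this order (a step that is already met when the one before it is completed fails the run):
1. the panel lies home against both dogs (x of panel in the frame of board above 0.0135 m and angle between the x axis of panel and the x axis of board, either way round below 0.03 rad), for 0.1 s.
2. the mallet strikes the holdfast (contact force between mallet and holdfast above 8 N).
3. the mallet is lifted off it again (contact force between mallet and holdfast below 0.1 N), for 0.1 s.
4. the mallet strikes it again (contact force between mallet and holdfast above 8 N).
At the end, for the whole second after the job is handed in: The panel lies against both dogs (origin at board x over 13.5 mm, square to the board within 0.03 rad), the holdfast's pad presses on it with more than 6 N, and the mallet rests on the bench, touching neither board, panel nor holdfast (all of step 1 and contact force between holdfast and panel above 6 N and height (world z) of mallet between -0.02 and 0.09 m and contact force between mallet and board below 0.1 N and contact force between mallet and holdfast below 0.1 N and contact force between mallet and panel below 0.1 N and linear speed of mallet below 0.03 m/s and linear speed of panel below 0.02 m/s).
It fails at once if the gripper or arm touches the holdfast (contact force between any of the fingers, the arm and holdfast above 1 N).
It fails at once if the pad is forced onto the panel with more than 45 N and bruises it (contact force between holdfast and panel above 45 N).
It fails at once if the mallet hits the panel (contact force between mallet and panel above 5 N).
It fails at once if the pencil or the pot is moved by more than 30 mm (distance of any of pencil, paint_pot from where it was at the start of the episode above 0.03 m).
It also fails if it takes over 67 s, if anything falls off the work surface, if the arm or the gripper's body presses on something with over 40 N, if the wrist force passes 120 N, or if a joint passes its speed limit or range.

## Working session

There is one attempt and no reset: what is moved stays moved. The work goes in short steps, each a Python script; the robot and the scene stay as the last script left them, time stands still between calls to the robot, and variables do not carry over. Pictures are saved under pics/ and viewed, at most 10 in all, crops included, and the job is handed in when it is done.

```bash
mkdir -p pics
cat > h.py <<'E'
import numpy as np, cv2
from workcell import ctrl
def ray(cam,px):
    K,R,t=np.array(cam["intrinsics"]),np.array(cam["R"]),np.array(cam["t"])
    d=R.T@np.linalg.inv(K)@np.array([px[0],px[1],1.]); return -R.T@t,d
def onz(cam,px,z):
    o,d=ray(cam,px); return o+d*(z-o[2])/d[2]
def proj(cam,X):
    p=np.array(cam["intrinsics"])@(np.array(cam["R"])@np.array(X)+np.array(cam["t"])); return p[:2]/p[2]
def save(cam,name): cv2.imwrite(f"pics/{name}.png",cv2.cvtColor(cam["frame"],cv2.COLOR_RGB2BGR))
E
python3 - <<'E'
from h import *
np.set_printoptions(precision=4,suppress=True)
zs=dict(board=0,panel=.036,holdfast=.036,mallet=0,mallet_grip=.038,pencil=.036,paint_pot=.036,home_line=.036,head_place=.136,pad_place=.054)
print(ctrl.pinch_z)
for n in("top","scene"):
    c=ctrl.read_camera(n); save(c,n+"0")
    print(n,-np.array(c["R"]).T@c["t"])
    for q,z in zs.items():
        r=ctrl.landmark_of(n,q)
        print(q,[(np.round(a["centre"],1),round(a["confidence"],2),onz(c,a["centre"],z)) for a in r[:2]])
E
```

```text
-0.0188
top [0.2319 0.0469 0.9601]
board [(array([261.5, 236.6]), 0.59, array([0.5939, 0.0482, 0.    ]))]
panel [(array([236.2, 239.3]), 0.96, array([0.5991, 0.1068, 0.036 ]))]
holdfast [(array([285.8, 216.7]), 0.81, array([ 0.6046, -0.0258,  0.036 ]))]
mallet [(array([416.7, 215.7]), 0.75, array([ 0.4821, -0.3413,  0.    ]))]
mallet_grip []
pencil [(array([265.4, 238.9]), 0.49, array([0.5709, 0.0416, 0.036 ]))]
paint_pot [(array([312. , 180.5]), 0.6, array([ 0.6709, -0.1263,  0.036 ]))]
home_line [(array([230. , 206.5]), 0.76, array([0.6879, 0.0923, 0.036 ]))]
head_place [(array([284.5, 201.9]), 0.61, array([ 0.599 , -0.0288,  0.136 ])), (array([259.5, 235.6]), 0.35, array([0.5466, 0.0512, 0.136 ]))]
pad_place [(array([242.6, 224.2]), 0.64, array([0.6221, 0.0787, 0.054 ]))]
scene [-0.081  -0.876   0.8087]
board []
panel []
holdfast []
mallet [(array([364.6, 299.9]), 0.82, array([ 0.4836, -0.3215, -0.    ]))]
mallet_grip [(array([396.6, 301.1]), 0.96, array([ 0.5041, -0.3944,  0.038 ]))]
pencil [(array([367.6, 302.8]), 0.15, array([ 0.4573, -0.3563,  0.036 ]))]
paint_pot [(array([366.1, 209.7]), 0.58, array([ 0.6878, -0.1164,  0.036 ]))]
home_line []
head_place []
pad_place []
```

```bash
python3 -c "
import cv2
a=cv2.imread('pics/top0.png')[130:330,160:480];b=cv2.imread('pics/scene0.png')[130:400,160:520]
cv2.imwrite('pics/a.png',cv2.resize(a,None,fx=2.5,fy=2.5,interpolation=2));cv2.imwrite('pics/b.png',cv2.resize(b,None,fx=2.2,fy=2.2,interpolation=2))"
```

```text
(no output)
```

View pics/a.png

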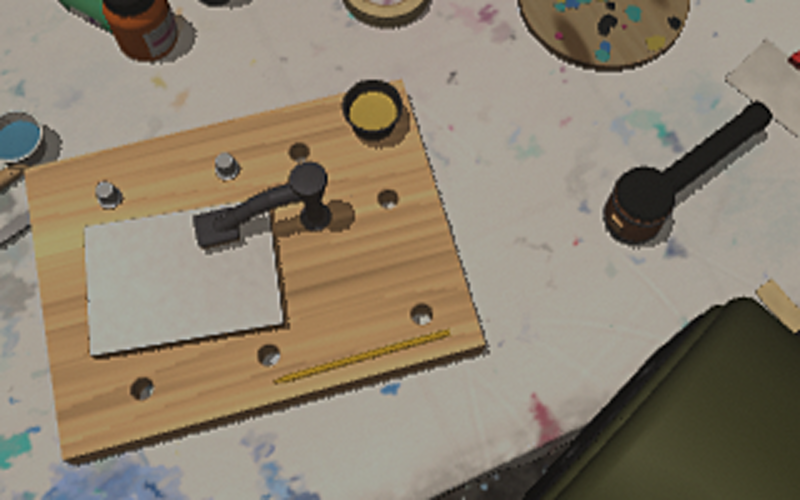

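View pics/b.png

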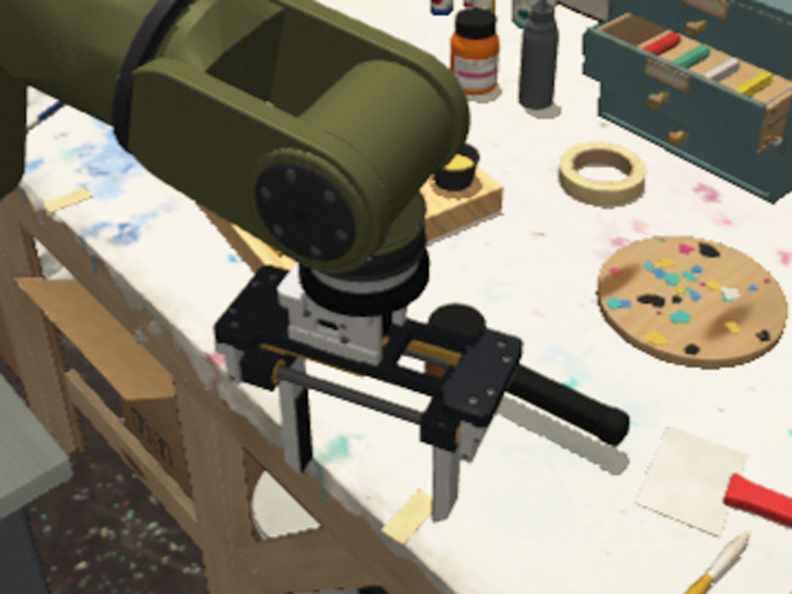

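The top view shows the board yawed about 14°, with its corners at crop px (25,170), (403,80), (487,347) and (63,458). The panel is skewed about 4–5° to it, and the holdfast head is at (308,178). The mallet head is at (642,193), with its handle running far-right to (762,113). In the scene view the arm hides most of this.

```bash
cat >> h.py <<'E'
def W(b,xy):  # board -> world xy
    c,s=np.cos(b[2]),np.sin(b[2]); return np.array([b[0]+c*xy[0]-s*xy[1], b[1]+s*xy[0]+c*xy[1]])
def B(b,xy):
    c,s=np.cos(b[2]),np.sin(b[2]); d=np.array(xy[:2])-b[:2]; return np.array([c*d[0]+s*d[1],-s*d[0]+c*d[1]])
E
python3 - <<'E'
from h import *
from scipy.optimize import least_squares as ls
np.set_printoptions(precision=4,suppress=True)
c=ctrl.read_camera("top")
f=lambda p:np.array(p)/2.5+[160,130]
def fit(px,loc,z):
    P=np.array([onz(c,f(p),z)[:2] for p in px]); r=ls(lambda b:(np.array([W(b,l) for l in loc])-P).ravel(),[.6,.05,.2])
    return r.x,r.fun.reshape(-1,2)
b,r=fit([(25,170),(403,80),(487,347),(63,458)],[(.15,.2),(.15,-.2),(-.15,-.2),(-.15,.2)],.036)
print("board",b,r)
p,r=fit([(85,228),(285,325),(92,353)],[(.065,.09),(-.065,-.09),(-.065,.09)],.054)
print("panel",p,r, "in board",B(b,p[:2]),p[2]-b[2])
for n,q,z in[("dog0",(225,157),.058),("dog1",(104,187),.058),("head",(308,177),.133),("collar",(316,216),.036),("mal",(642,193),.076),("end",(765,113),.038),("pad",(217,228),.07)]:
    w=onz(c,f(q),z); print(n,w,B(b,w))
for q in("panel","mallet","holdfast"):
    r=ctrl.trace("top",q)
    if r: print(q,r[0]["confidence"],r[0]["box"])
E
```

```text
board [ 0.5947  0.0494 -0.1575] [[ 0.0016 -0.0003]
 [-0.0001 -0.0008]
 [ 0.0006  0.0002]
 [-0.0022  0.0009]]
panel [ 0.5937  0.1121 -0.2567] [[ 0.0016 -0.0012]
 [ 0.0005 -0.0004]
 [-0.0021  0.0016]] in board [-0.0108  0.0618] -0.09917087844990882
dog0 [0.6922 0.0335 0.058 ] [ 0.0988 -0.0004]
dog1 [0.71   0.1536 0.058 ] [0.0976 0.121 ]
head [ 0.6041 -0.0274  0.133 ] [ 0.0213 -0.0744]
collar [ 0.6048 -0.0274  0.036 ] [ 0.022  -0.0743]
mal [ 0.4816 -0.3219  0.076 ] [-0.0535 -0.3844]
end [ 0.5191 -0.5018  0.038 ] [ 0.0118 -0.5562]
pad [0.6183 0.0664 0.07  ] [0.0207 0.0206]
panel 0.86 [233.8, 242.9, 81.6, 56.9]
mallet 0.79 [436.6, 199.7, 62.6, 56.2]
holdfast 0.56 [263.9, 214.6, 59.6, 28.9]
```

```bash
cat >> h.py <<'E'
b=np.array([.5947,.0494,-.1575])
def P(x,y,z): return [*W(b,(x,y)),z]
E
python3 - <<'E'
from h import *
np.set_printoptions(precision=4,suppress=True)
print(B(b,onz(ctrl.read_camera("top"),(270,282),.036)))
for k in(0,np.pi): print(ctrl.inverse_kinematics(P(-.108,.07,.15),[np.pi,0,b[2]+k]))
o=[np.pi,0,b[2]]
ctrl.reach(P(-.108,.07,.15),o)
ctrl.gripper_to(.06)
ctrl.move_straight(P(-.108,.07,.044),speed=.1)
f0=np.array(ctrl.read_force())
hit=ctrl.move_straight(P(-.048,.07,.044),speed=.03,threshold=14)
print(hit,B(b,ctrl.read_eef_pos()),np.array(ctrl.read_force())-f0,ctrl.read_time())
p=ctrl.read_eef_pos();c=ctrl.read_camera("wrist");save(c,"w1")
E
```

```text
[-0.1287  0.0001]
[ 0.1942  0.2807  1.6805 -0.      1.1803  1.9225]
[ 0.1942  0.2807  1.6805  0.      1.1803 -1.219 ]
True [-0.0531  0.07  ] [-1.8279 -0.1465  0.8897] 7.375
```

View pics/w1.png

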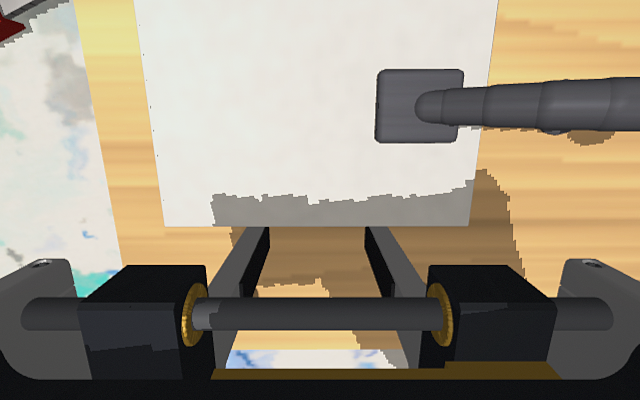

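The panel sits flush on both fingers and under the pad, at TCP board x = −0.053, which matches home. Next I'll back off, check the panel from above, and measure the holdfast head and the mallet.

```bash
cat >> h.py <<'E'
from scipy.spatial.transform import Rotation as Ro
def wristcam():
    p=np.array(ctrl.read_eef_pos()); r=np.array(ctrl.read_tool_rot()); c=ctrl.read_camera("wrist")
    Rt=r if r.shape==(3,3) else Ro.from_euler("xyz",r).as_matrix()
    T=np.eye(4);T[:3,:3]=Rt;T[:3,3]=p; M=np.linalg.inv(T@np.array(c["T_tool_cam"])); c["R"]=M[:3,:3];c["t"]=M[:3,3]; return c
E
python3 - <<'E'
from h import *
import pickle
np.set_printoptions(precision=4,suppress=True)
ctrl.move_straight(P(-.066,.07,.05),speed=.1)
ctrl.move_straight(P(-.10,.07,.18),speed=.2)
ctrl.reach(P(-.13,-.085,.2),[np.pi,0,b[2]])
cw=wristcam(); save(cw,"w2"); pickle.dump(cw,open("cw2.pkl","wb"))
for q in("holdfast","panel"): print(q,[(a["centre"],a["confidence"]) for a in ctrl.landmark_of("wrist",q)[:1]])
o=[np.pi,0,1.777]
ctrl.reach([.4914,-.367,.20],o)
cm=wristcam(); save(cm,"w3"); pickle.dump(cm,open("cw3.pkl","wb"))
for q,z in(("mallet",0),("mallet_grip",.038)): print(q,[(a["centre"],a["confidence"],onz(cm,a["centre"],z)) for a in ctrl.landmark_of("wrist",q)[:1]])
ct=ctrl.read_camera("top");save(ct,"top2")
r=ctrl.landmark_of("top","panel"); print("panel",[B(b,onz(ct,a["centre"],.036)) for a in r[:1]])
print(ctrl.read_time())
a=cv2.imread("pics/w2.png");d=cv2.imread("pics/w3.png");t=cv2.resize(cv2.imread("pics/top2.png")[150:320,160:350],None,fx=3,fy=3,interpolation=2)
cv2.imwrite("pics/m1.png",np.hstack([cv2.resize(x,(400,250),interpolation=cv2.INTER_AREA) for x in(a,d)])); cv2.imwrite("pics/t2.png",t)
E
```

```text
holdfast [([303.6, 32.5], 0.66)]
panel [([165.2, 36.2], 0.96)]
mallet [([315.6, 141.1], 0.89, array([ 0.4818, -0.3253,  0.    ]))]
mallet_grip [([317.3, 203.4], 0.84, array([ 0.4978, -0.3917,  0.038 ]))]
panel [array([0.0219, 0.0687])]
11.7833
```

View pics/m1.png

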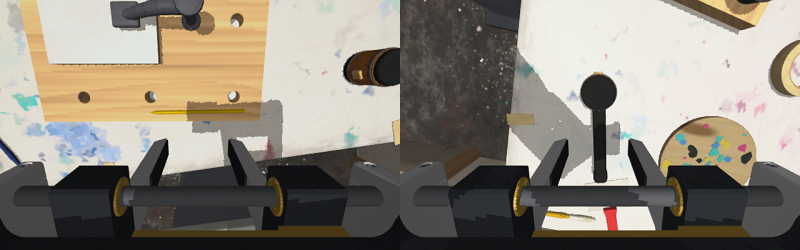

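View pics/t2.png

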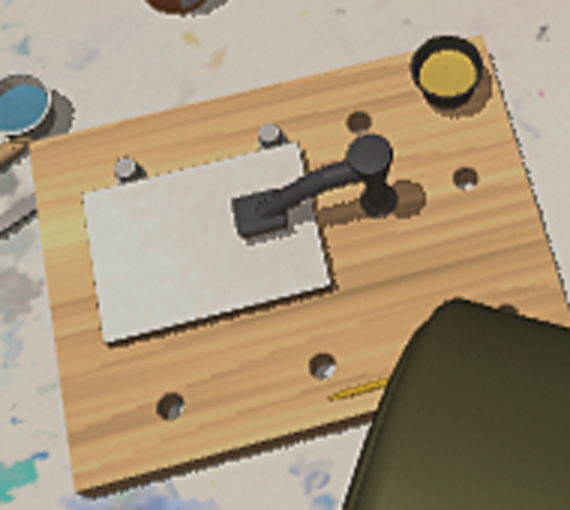

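The top view shows the panel square and touching both dogs, and the holdfast head is almost upright over the collar (crop px (370,155)). In the wrist view the mallet handle runs straight down the image, from head px (317,147) to end px (320,290).

Run:
```python
from h import *
np.set_printoptions(precision=4,suppress=True)
d=np.array([.221,-.9753]); g=np.array([.482,-.3245])+.047*d
o=[np.pi,0,1.794]
ctrl.gripper_to(.07)
ctrl.reach([*g,.12],o)
hit=ctrl.move_straight([*g,.0195],speed=.08,threshold=15)
print(hit,ctrl.read_eef_pos())
ctrl.gripper_to(.015,60)
print(ctrl.read_grip_width(),ctrl.read_grasp_force(),ctrl.read_force(),ctrl.read_wrist_torque())
ctrl.move_straight([*g,.15],speed=.15)
print(ctrl.read_grip_width(),ctrl.read_grasp_force(),ctrl.read_force(),ctrl.read_wrist_torque())
c=wristcam(); save(c,"w4")
for q in("mallet",): print([(a["centre"],a["confidence"]) for a in ctrl.landmark_of("wrist",q)[:1]])
print(ctrl.read_time())
cs=ctrl.read_camera("scene");save(cs,"s4")
a=cv2.imread("pics/w4.png");e=cv2.imread("pics/s4.png")[100:350,200:600]
cv2.imwrite("pics/m2.png",np.hstack([cv2.resize(a,(400,250),interpolation=cv2.INTER_AREA),e]))
```

```text
False [ 0.4926 -0.3705  0.0201]
0.023496024263670597 59.870097041130066 [ 0.5275 -0.2984 -0.5336] [-0.0456 -0.2143  0.0304]
0.023301470802903727 59.86765801906586 [ 1.1293 -0.8394 -6.1753] [-0.1343 -0.1813 -0.0016]
[]
15.9083
```

View pics/m2.png

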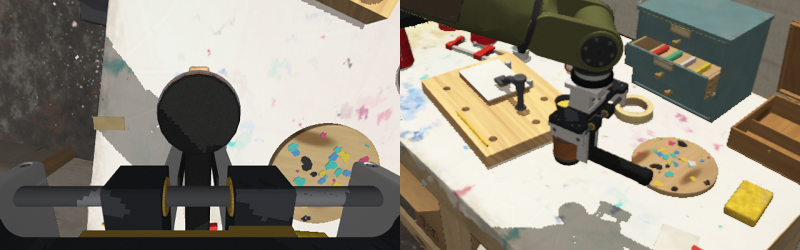

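The mallet is gripped level: in the wrist view its head is centred ahead of the fingers at about (198,115) in the half-size image. Now the first light blow.

```bash
cat >> h.py <<'E'
d=np.array([.221,-.9753]); hf=W(b,(.0205,-.0747)); S=hf+.039*d
def blow(z0,z1,sp,th):
    ctrl.move_straight([*S,z0],speed=.06); ctrl.wait(.3); f0=np.array(ctrl.read_force())
    h=ctrl.move_straight([*S,z1],speed=sp,threshold=th)
    e=ctrl.read_eef_pos(); f=np.array(ctrl.read_force())-f0
    print("hit",h,"z",round(e[2],4),"dF",np.round(f,1),"tq",np.round(ctrl.read_wrist_torque(),2),round(ctrl.read_time(),2)); return h,e[2]
E
python3 - <<'E'
from h import *
ctrl.move_straight([.4924,-.3703,.21],speed=.2)
ctrl.reach([*S,.21],[np.pi,0,1.794])
h,z=blow(.175,.12,.03,10)
print(ctrl.read_grasp_force(),ctrl.read_grip_width())
ctrl.move_straight([*S,z+.02],speed=.06)
c=ctrl.read_camera("scene");save(c,"s5");cv2.imwrite("pics/s5c.png",cv2.resize(c["frame"][120:270,190:370,::-1],None,fx=3.5,fy=3.5,interpolation=2))
print(ctrl.read_time())
E
```

```text
hit True z 0.1422 dF [-0.4 -1.7  5.7] tq [-0.12 -0.01 -0.  ] 19.79
59.87064599990845 0.023497808342925232
20.325
```

View pics/s5c.png

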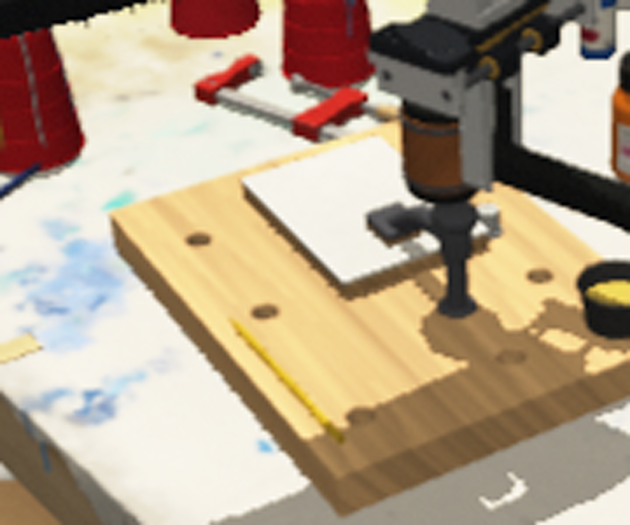

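The mallet head is centred over the striking head and the pad is still slightly clear of the panel. I'll continue with blows of increasing limit.

Run:
```python
from h import *
z=.1422
for th in(18,18,22):
    h,z=blow(z+.006,z-.016,.02,th)
    ctrl.move_straight([*S,z+.008],speed=.06)
    print(ctrl.read_force())
```

```text
hit True z 0.1415 dF [-2.4 -0.4 11.6] tq [0.03 0.37 0.09] 21.57
[-0.52209192  0.00989441 -6.5528621 ]
hit True z 0.1412 dF [-1.6  0.1 12.8] tq [0.15 0.43 0.03] 22.98
[-0.44054055 -0.69892783 -6.60418536]
hit True z 0.1408 dF [-4.3 -0.3 12. ] tq [0.24 0.68 0.15] 24.4
[ 0.04602509  0.04633264 -6.59785511]
```

Run:
```python
from h import *
z=.1408
h,z=blow(z+.003,z-.012,.01,24)
ctrl.move_straight([*S,z+.02],speed=.06)
print(ctrl.read_force())
c=ctrl.read_camera("scene");save(c,"s6");cv2.imwrite("pics/s6c.png",cv2.resize(c["frame"][130:230,260:360,::-1],None,fx=6,fy=6,interpolation=2))
```

```text
hit True z 0.1408 dF [-2.7 -0.1 13.3] tq [0.33 0.74 0.14] 26.0
[ 0.10907025  0.59091069 -6.18995844]
```

View pics/s6c.png

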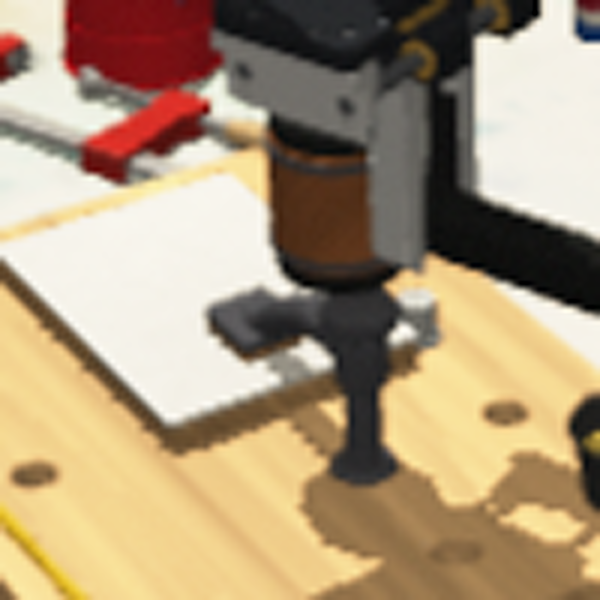

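Run:
```python
from h import *
z=.1408
for th in(29,34):
    h,z=blow(z+.004,z-.012,.012,th)
    ctrl.move_straight([*S,z+.008],speed=.06)
    print(np.round(ctrl.read_force(),2),ctrl.read_grip_width())
c=wristcam();save(c,"w7")
ct=ctrl.read_camera("top");save(ct,"top7")
```

```text
hit True z 0.1403 dF [-4.2 -0.6 14.5] tq [0.3  0.95 0.19] 28.02
[-0.01  0.17 -5.96] 0.02368212310842547
hit True z 0.1393 dF [-4.1 -0.2 14.2] tq [0.27 0.78 0.14] 29.7
[ 0.31  0.47 -5.82] 0.023226471129507348
```

Run:
```python
import cv2,numpy as np
g=lambda n:cv2.imread(f"pics/{n}.png")
cs=[cv2.resize(g(n)[155:215,270:340],None,fx=5.6,fy=5.6,interpolation=2)[:300,:392] for n in("s4","s6")]
ws=[cv2.resize(g(n)[90:330,160:480],(392,290)) for n in("w4","w7")]
cv2.imwrite("pics/cmp.png",np.vstack([np.hstack(cs),np.hstack(ws)]))
```

```text
(no output)
```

View pics/cmp.png

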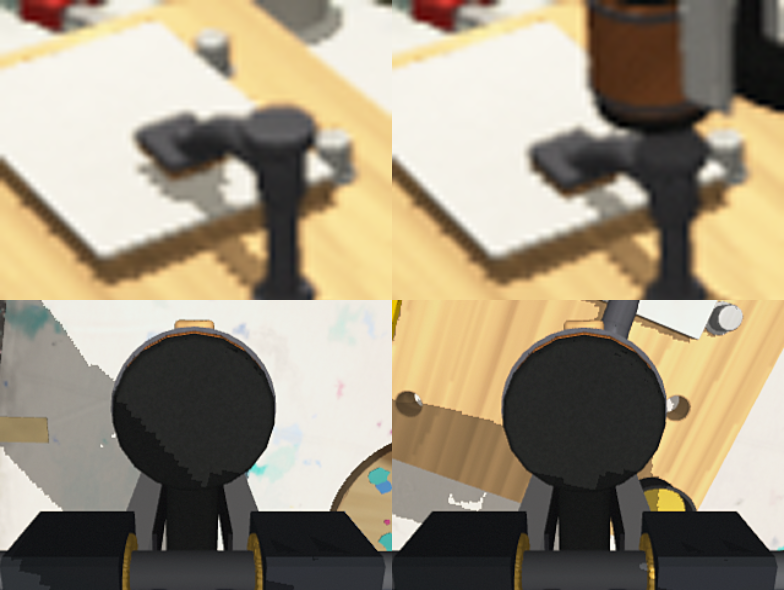

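Comparing before and after, the pad's shadow gap is gone, so the pad is down on the panel, and the mallet sits unchanged in the grip. The stroke now stiffens at about 9 N/mm. One last slightly firmer blow, then I'll put the mallet back where it stood.

Run:
```python
from h import *
z=.1393
h,z=blow(z+.004,z-.010,.012,38)
ctrl.move_straight([*S,.21],speed=.12)
g=[.4924,-.3703]; o=[np.pi,0,1.794]
ctrl.reach([*g,.21],o)
ctrl.move_straight([*g,.045],speed=.12)
h=ctrl.move_straight([*g,.015],speed=.02,threshold=5)
print(h,ctrl.read_eef_pos(),ctrl.read_force())
ctrl.gripper_to(.07)
ctrl.move_straight([*g,.2],speed=.15)
ctrl.wait(.3)
ct=ctrl.read_camera("top");save(ct,"top8");cs=ctrl.read_camera("scene");save(cs,"s8")
r=ctrl.landmark_of("top","panel"); print("panel",[B(b,onz(ct,a["centre"],.036)) for a in r[:1]])
w=wristcam();print([onz(w,a["centre"],0) for a in ctrl.landmark_of("wrist","mallet")[:1]],ctrl.read_time(),ctrl.read_grip_width())
t=cv2.resize(cv2.imread("pics/top8.png")[155:310,165:345],None,fx=2.5,fy=2.5,interpolation=2)[:380,:450]
s=cv2.resize(cv2.imread("pics/s8.png")[130:282,250:390],None,fx=2.5,fy=2.5,interpolation=2)[:380,:350]
cv2.imwrite("pics/fin.png",np.hstack([t,s]))
```

```text
hit True z 0.1377 dF [-5.3  0.4 15.1] tq [0.16 1.07 0.22] 31.5
True [ 0.49240932 -0.37042043  0.01788381] [-0.47403581 -0.4829166   5.95516272]
panel [array([0.02219557, 0.07266886])]
[array([ 0.48182881, -0.32361285,  0.        ])] 39.0417 0.07003600472449244
```

View pics/fin.png

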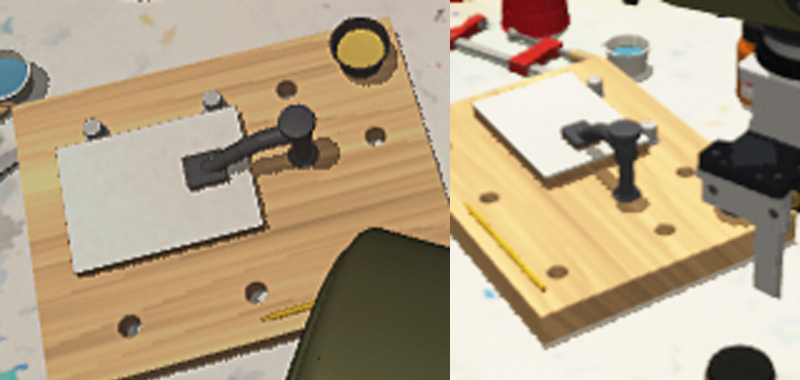

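Run:
```python
import cv2,numpy as np
g=lambda n:cv2.imread(f"pics/{n}.png",0).astype(np.float32)
def sub(T,I,x,y):
    m=cv2.matchTemplate(I[y-10:y+T.shape[0]+10,x-4:x+T.shape[1]+4],T,cv2.TM_CCOEFF_NORMED); _,v,_,(px,py)=cv2.minMaxLoc(m)
    f=lambda a,b,c:(a-c)/(2*(a-2*b+c)); 
    dy=f(*m[py-1:py+2,px]) if 0<py<m.shape[0]-1 else 0
    return px-4,round(py-10+float(dy),2),round(float(v),3)
for n,(x,y,w,h) in dict(pad=(292,174,16,14),arm=(306,174,8,12)).items():
    T=g("s4")[y:y+h,x:x+w]
    print(n,{k:sub(T,g(k),x,y) for k in("s5","s6","s8")})
# head/stem via top view (unoccluded): head dome
T=g("top2")[194:212,274:294]
print("head top",sub(T,g("top8"),274,194)); 
for n,s,(x,y,w,h) in(("pad68","s6",(292,178,16,14)),("stem68","s6",(311,179,18,20))): print(n,sub(g(s)[y:y+h,x:x+w],g("s8"),x,y))
```

```text
pad {'s5': (0, 2.72, 0.956), 's6': (0, 2.79, 0.958), 's8': (0, 2.84, 0.958)}
arm {'s5': (-1, 3.26, 0.887), 's6': (-4, 3.72, 0.856), 's8': (0, 3.34, 0.955)}
head top (0, 1.95, 0.866)
pad68 (0, 0.05, 0.998)
stem68 (0, 0.22, 0.958)
```

The pad landed on the first blow and has stayed put since, while the stem went on down by about 1 mm. The springy arm is therefore loaded and gripping, so I'm handing in.

```bash
python3 -c "
from workcell import ctrl
print(ctrl.sign_off(),ctrl.read_time())"
```

```text
the job is handed in; nothing more can be done
the job is handed in; nothing more can be done
```

The job is handed in, but no verdict came back: the panel is home against both dogs, the holdfast was tapped down in seven light mallet blows and reads as gripping firmly (judged from blow stiffness and images, since pad force can't be read), the mallet is back on the bench beside the board, and the pot and the part of the pencil I could see look undisturbed.

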